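# Load the index wheel under the sliding guard of the spindle stand

### The arm

A 6-joint arm with a two-finger parallel gripper is mounted at the origin on a cart in front of the work surface, level with it; the furniture and walls round the work are solid. World frame = base frame: x ahead of the robot, y to its left, z up, the work surface at z = 0. Lengths are in m, angles in rad, forces in N, time in s.
With the tool pointing down it reaches from about 0.425 to 0.95 m from the base axis. Payload 14.7 kg.
Tool frame: the origin (TCP) lies at the centre of the arm's flange, where the gripper is bolted on; the fingertips stand 173 mm ahead of it and the grasp point (between the pads) lies 155 mm ahead of it; z points along the fingers, y is the line along which they close (so a half turn about z gives the same grasp; the last joint's range is limited). The gripper opens to 85 mm and grips with 20 to 120 N. Pads are 22 mm wide; open, the fingers measure 114 mm over their backs; the gripper's body (76 mm by 85 mm) begins 54 mm behind the grasp point. The pads swing forward as they close: fully open they stand 13 mm farther back than shut.
Start: joints at [-0.047, 0.48, 1.596, -0, 1.065, -0.047], TCP at [0.65, 0, 0.405] pointing down, gripper open.
Joint ranges: [-2.75, 2.75], [-0.82, 2.05], [0.23, 2.67], [-1.56, 4.7], [0.09, 2.69], [-2.92, 2.92]. Speed limits (rad/s): [1.89, 1.89, 2.39, 3.01, 3.01, 3.01].

### API

Orientations are given as a unit quaternion [x, y, z, w].
In Python, from plant import telemetry, cams, ticket gives the robot as it stands.
- The arm moves only by the tool servo_tool, never from a script. Its argument "steps" is a list of rows, each an object of numbers: "dx", "dy", "dz": the shift along the tool's x, y, z in m; "ax", "ay", "az": the turn, a rotation vector about the tool's x, y, z in degrees; "gripper": the finger opening in m, from 0 to 0.0854. A call has 1 to 5 rows; each row shifts and turns the commanded pose from where the row before left it, along the tool's axes as they then stand; what a row does not reach is not made up. A row lasts 1/8 s, in which the tool goes at most 62.5 mm and 10.7 degrees, less where a joint would pass 70% of its speed; a pose out of reach is approached as far as the arm can. A call with a gripper value outside its range is refused whole. The fingers move at their own pace and stop on an object; the grip force is fixed at half the most. Time passes only in rows, so rows that do not move let the fingers close. It gives the time, the measured TCP pose, the force, the opening and the grip force at its end, in the units of the state.
- telemetry.observe(): the state, without advancing time (a new reading comes with each control period).
- cams.grab_frame(name): name is "scene" or "side" or "wrist"; returns a dict with "frame" (384x512x3 uint8, blue, green, red), "depth" (384x512 float32, m along the optical axis (not along the pixel's ray), 0 where there is no reading), "camera_matrix" (3x3 intrinsics, pixels), "position" and "rotation" of the camera in the world. Camera axes: x right, y up, looking along -z (the intrinsics and any distortion apply to the point x, -y, -z); pixel columns grow to the right and rows downward; lengths in m; the calibration is good to about 2 mm. A picture is of the moment at which its call begins.
- ticket.hand_in(): hands the job in; it is judged then, once.
The state is a dict: "time_s": time; "joints": joint angles; "qd": joint speeds; "joint_torque": joint torques, N m; "position": TCP position; "tcp_rot": TCP orientation; "force": force on the tool from outside, world axes, zero at the start; "wrist_torque": the same for the moment, N m; "opening": opening from 0.0 (shut) to 1.0 (fully open); "grip_force": force on a finger pad.
Only numpy, scipy, OpenCV 4.12 (cv2) and the standard library are available. Lean on these libraries where they do the work, as an engineer would, in place of code of your own. Each camera call takes 0.05 s, during which the arm holds its last target. There are 200 camera calls.

### The job

Slide the guard of the spindle test stand all the way open, fit the six-armed index wheel, hub up, on the stand's shaft so that it sits right down flat with the drive pin between two of its arms, and let go of it; then slide the guard fully shut past its catch. Where the drive pin stands is not known, so feel for it gently by turning the wheel rather than forcing it down, and leave the things lying round about where they are.

Things in the scene. Friction and masses are not known exactly. Their poses are not given: they have to be found in the camera images.
- stand: Low spindle test stand fixed to the table, 190 x 390 mm in plan (its x, y), aluminium, with two rails on posts. Origin under its centre, on the table; its y runs along the guard's track. The -y half is an open-topped well holding the spindle; the +y half is a closed grey drive housing, 82 mm high, over which the guard parks when open.
- well (a point): On the stand: centre of the well's mouth, 90 mm above the table, straight above the seat. Below the guard the well is free for 154 mm in the stand's x (between the rails) and about 180 mm in y; its sides are clear windows. The rails' top is 90 mm, their outer lips and the end bars 112 and 106 mm above the table.
- guard (a joint): Sliding guard over the well, 180 x 180 mm dark frame with a clear window, from 98 to 106 mm above the table. Value in m: 0 shut, 0.18 fully open, along the stand's +y. It starts shut. About 2 N friction. A sprung roller catch holds it shut: about 15 N to pull it out or to push it in over the last 12 mm; short of that it stays ajar. A wheel not right down stands too high and blocks it.
- guard_handle (a point): Centre of the guard's bar handle, mid-guard: bar 66 mm long (stand's x), 14 mm wide (stand's y: pinch it across this), 16 mm high; its centre is 132 mm above the table and 26 mm above the guard's top face. Below the bar are only two 14 mm posts.
- seat (a point): On the stand: centre of the spindle's flat face, on its axis, 45 mm above the table, z up; the wheel's underside rests here when right down. Beside it, 26 mm from the axis, stands the drive pin, 6 mm thick and 10 mm high, in an unknown direction round the axis that is not reported. The spindle is braked (0.6 N m): it does not turn under a light touch.
- shaft_tip (a point): On the stand: top of the plain 12 mm shaft, 30 mm above the seat on the spindle's axis; its last 6 mm taper to 6 mm.
- index_wheel: Loose steel wheel, 0.14 to 0.24 kg, flat on the table, hub up. Origin: centre of its underside, z along the hub. Six arms 60 degrees apart (first along x), 17 mm wide, 10 mm thick, out to 34 mm; the pin fits between any two with 1.5 mm play a side. Hub 30 mm thick, top 48 mm up; blind bore 14.4 mm, 43 mm deep. With bore on the shaft and an arm on the pin it stands 10 mm above its seat.
- module_green: Green circuit board 50 x 68 x 8 mm lying on the table, bystander; origin under its centre.
- solder_spool: Standing spool, 55 mm across and 40 mm high, bystander; origin under its centre.
- tape_1: Black tape roll lying flat, 62 mm across and 19 mm high, bystander; origin under its centre.
- mug_1: White spotted mug 93 mm high, bystander; origin under its centre.

How it is judged:
By the outcome, as a careful person would: the job done as asked, in the order asked, and still so for the second after the job is handed in, with the robot touching nothing.
It also fails if it takes over 72 s, if anything falls off the work surface, if the arm or the gripper's body presses on something with over 40 N, if the wrist force passes 120 N, or if a joint passes its speed limit or range.

## Working session

There is one attempt and no reset: what is moved stays moved. The work goes in short steps, Python scripts to look and compute and a tool call to move; the robot and the scene stay as the last step left them, time stands still between calls to the robot, and variables do not carry over. Pictures are saved under pics/ and viewed, at most 10 in all, crops included, and the job is handed in when it is done.

Besides the shell and the picture viewer there is one more tool, called after ">>>" as a command line: name --argument value ..., lists and objects as JSON in quotes. servo_tool: Moves the arm, as the interface text tells. Its arguments: {"type":"object","properties":{"steps":{"type":"array"}},"required":["steps"]}

```bash
mkdir -p pics; ls; cat > h.py <<'E'
import numpy as np, cv2
from plant import telemetry, cams, ticket
def grab(n):
    f=cams.grab_frame(n); K=np.array(f["camera_matrix"]); d=f["depth"]
    v,u=np.mgrid[0:d.shape[0],0:d.shape[1]]
    p=np.stack([(u-K[0,2])/K[0,0]*d,-(v-K[1,2])/K[1,1]*d,-d],-1)
    R=np.array(f["rotation"]); 
    if R.shape!=(3,3):
        from scipy.spatial.transform import Rotation as Ro; R=Ro.from_quat(R).as_matrix()
    W=p@R.T+np.array(f["position"]); W[d==0]=np.nan
    return f["frame"],W,f
E
python3 - <<'E'
from h import *
s=telemetry.observe(); print(s)
for n in("scene","side"):
    im,W,f=grab(n); cv2.imwrite(f"pics/{n}0.png",im); np.save(f"{n}0.npy",W); print(n,f["position"],[k for k in f])
E
```

```text
pics
{'time_s': 0.0, 'joints': array([-4.65989260e-02,  4.80863253e-01,  1.59688343e+00,  1.37180306e-05,
        1.06509486e+00, -4.66411574e-02]), 'qd': array([-0.00043166,  0.00145517, -0.00152227, -0.00061341, -0.00015473,
        0.00134423]), 'joint_torque': array([ 2.41355090e-03, -9.50650907e+01, -4.30184269e+01, -5.27583288e-04,
        1.24796593e-02,  1.26860105e-04]), 'position': array([6.49795843e-01, 3.35852254e-05, 4.04048307e-01]), 'tcp_rot': array([ 7.07094064e-01,  7.07119222e-01, -4.16059805e-04, -4.65689069e-04]), 'force': array([-0.1763409 ,  0.07943513, -0.45859867]), 'wrist_torque': array([-0.05035271, -0.02290337,  0.01133051]), 'grip_force': 0.0, 'opening': 1.0005972995321266}
scene [-0.10611303  1.08226077  0.76907725] ['frame', 'depth', 'camera_matrix', 'position', 'rotation']
side [0.40894858 0.9374959  0.81439806] ['frame', 'depth', 'camera_matrix', 'position', 'rotation']
```

View pics/scene0.png

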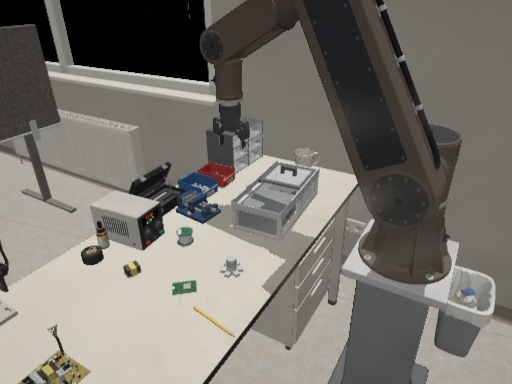

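View pics/side0.png

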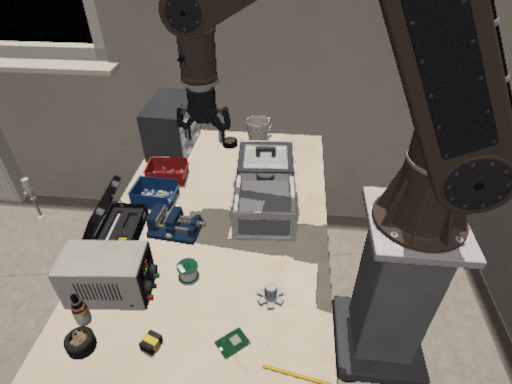

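The side view shows the stand at cols 232–298, rows 140–235. Its guard and handle are at the far end, (265,153), and the grey housing is at the near end. The wheel is at (270,293). The board, spool and mug stand clear.

```bash
python3 - <<'E'
from h import *
P=[];
for n in("scene","side"):
    W=np.load(f"{n}0.npy")
    x,y,z=W[...,0],W[...,1],W[...,2]
    uv=np.array([[270,293],[265,153],[265,205],[298,235],[232,235]]) if n=="side" else np.array([[232,262],[289,170]])
    for u,v in uv: print(n,u,v,W[v,u].round(3))
    # wheel hub
    if n=="side": c=W[293,270]
    m=(np.hypot(x-W[(293 if n=="side" else 264),(270 if n=="side" else 232),0],y-W[(293 if n=="side" else 264),(270 if n=="side" else 232),1])<.07)
    h=W[m&(z>.040)&(z<.06)]; a=W[m&(z>.004)&(z<.016)]
    print(n,"hub",len(h),h.mean(0).round(4),(h.min(0)+h.max(0))/2,"arms",len(a),a.mean(0).round(4),(a.min(0)+a.max(0))/2)
    ang=None
    P.append(W[(z>.06)&(z<.15)&(x>.3)&(x<.9)&(y<.2)&(y>-.6)])
    Q=P[-1]; rail=Q[(Q[:,2]>.100)&(Q[:,2]<.118)]
    print(len(Q),len(rail),rail.min(0),rail.max(0))
    r=cv2.minAreaRect(rail[:,:2].astype(np.float32)); print(r)
    hd=Q[(Q[:,2]>.125)&(Q[:,2]<.15)]; print("handle",len(hd),np.median(hd,0))
E
python3 - <<'E'
import cv2
a=cv2.imread('pics/side0.png')
b=cv2.resize(a[130:245,220:310],None,fx=5,fy=5,interpolation=3);c=cv2.resize(a[270:320,240:300],None,fx=6,fy=6,interpolation=3)
import numpy as np
o=np.zeros((580,800,3),np.uint8);o[:575,:440]=b[:575,:440];o[:300,440:800]=c
cv2.imwrite('pics/crop.png',o)
E
```

```text
scene 232 262 [0.421 0.351 0.043]
scene 289 170 [ 0.5   -0.183  0.105]
scene hub 71 [0.4302 0.3442 0.0471] [0.43155518 0.34253639 0.04608696] arms 191 [0.4261 0.3495 0.0094] [0.42611165 0.3504269  0.0099577 ]
4404 1572 [ 0.37043382 -0.46299586  0.10002207] [0.89949033 0.14953821 0.11786004]
((0.6023675203323364, -0.11976656317710876), (0.4335305392742157, 0.6491095423698425), 62.03389358520508)
handle 323 [ 0.79371301 -0.21551021  0.13781605]
side 270 293 [0.432 0.354 0.039]
side 265 153 [ 0.489 -0.172  0.1  ]
side 265 205 [0.468 0.076 0.08 ]
side 298 235 [0.366 0.11  0.001]
side 232 235 [0.557 0.146 0.017]
side hub 117 [0.4317 0.3424 0.0458] [0.43129444 0.34073216 0.04553952] arms 268 [0.4308 0.3482 0.0086] [0.43162178 0.34539637 0.00995158]
6223 2182 [ 0.37273741 -0.30399159  0.10000716] [0.89992328 0.15095444 0.11783269]
((0.6377624273300171, -0.07755029201507568), (0.5056626796722412, 0.4678614139556885), 3.7130308151245117)
handle 470 [ 0.84401827 -0.15152087  0.1405028 ]
```

View pics/crop.png

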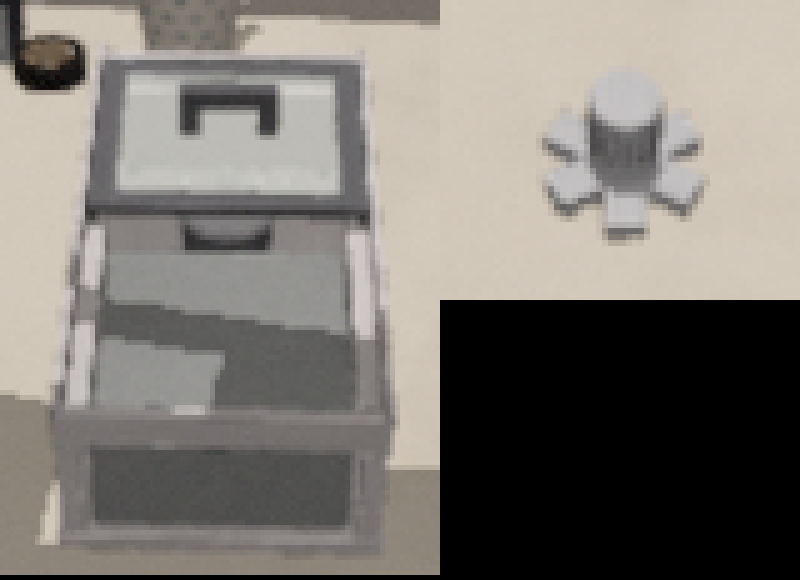

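The crop shows the dark guard with its bar handle over the far (−y) half, and the flat housing in the near (+y) half. The wheel stands hub up, with one arm pointing at the camera.

```bash
python3 - <<'E'
from h import *
for n in("scene","side"):
    W=np.load(f"{n}0.npy"); x,y,z=W[...,0],W[...,1],W[...,2]
    m=(x>.33)&(x<.62)&(y<.2)&(y>-.32)
    rail=W[m&(z>.095)&(z<.116)]
    r=cv2.minAreaRect(rail[:,:2].astype(np.float32)); print(n,"stand",r, rail.min(0),rail.max(0))
    q=W[m&(z>.076)&(z<.118)]; print(cv2.minAreaRect(q[:,:2].astype(np.float32)))
    hd=W[m&(z>.128)&(z<.145)]; print("handle",len(hd),np.median(hd,0),hd.min(0),hd.max(0), cv2.minAreaRect(hd[:,:2].astype(np.float32)))
    # hub: top face points & cylinder
    w=(np.hypot(x-.43,y-.345)<.06)
    t=W[w&(z>.0465)&(z<.052)]; print("hubtop",len(t),t.mean(0), cv2.minEnclosingCircle(t[:,:2].astype(np.float32)))
    s=W[w&(z>.014)&(z<.046)]
    from scipy.optimize import least_squares
    f=least_squares(lambda c:np.hypot(s[:,0]-c[0],s[:,1]-c[1])-.015,[.43,.345],loss='soft_l1',f_scale=.002); print("cyl",len(s),f.x)
    a=W[w&(z>.0075)&(z<.013)]
    g=[]
    for th in np.arange(0,60,2):
        c=f.x; d=a[:,:2]-c; rr=np.hypot(*d.T); an=np.degrees(np.arctan2(d[:,1],d[:,0])); k=rr>.02
        g.append(np.mean(np.cos(np.radians(6*(an[k]-th)))))
    print("arm yaw",np.arange(0,60,2)[np.argmax(g)],max(g))
E
```

```text
scene stand ((0.4795073866844177, -0.053601279854774475), (0.19448009133338928, 0.39952772855758667), 3.8310530185699463) [ 0.37043382 -0.25829445  0.09502389] [0.58495466 0.14953821 0.11599217]
((0.4794958233833313, -0.0534285306930542), (0.19448009133338928, 0.3998740017414093), 3.8310530185699463)
handle 67 [ 0.4821743  -0.14332528  0.13637334] [ 0.45288815 -0.15834879  0.12803536] [ 0.51765845 -0.1339046   0.14279215] ((0.4852118194103241, -0.14661529660224915), (0.06416299939155579, 0.02003571018576622), 9.166647911071777)
hubtop 49 [0.43107018 0.3415745  0.04901886] ((0.4310465157032013, 0.3409580886363983), 0.015268435701727867)
cyl 89 [0.43264622 0.33995257]
arm yaw 36 0.2991144468045707
side stand ((0.4772665798664093, -0.0518416166305542), (0.19172146916389465, 0.39585885405540466), 3.863924264907837) [ 0.3696376  -0.25482323  0.09500447] [0.58466726 0.15095444 0.11581079]
((0.4772665798664093, -0.0518416166305542), (0.19172146916389465, 0.39585885405540466), 3.863924264907837)
handle 87 [ 0.4835808  -0.14288006  0.13565921] [ 0.45398732 -0.15649328  0.12800494] [ 0.51728243 -0.13494081  0.14068435] ((0.4852670729160309, -0.14418436586856842), (0.062468454241752625, 0.019050590693950653), 5.765429496765137)
hubtop 48 [0.43102602 0.34085946 0.04785706] ((0.43144112825393677, 0.3414258360862732), 0.013754534535109997)
cyl 133 [0.43150485 0.33947542]
arm yaw 36 0.4403928262871916
```

>>> servo_tool --steps '[{"dx":-0.029,"dy":-0.033},{"dx":-0.029,"dy":-0.033},{"dx":-0.029,"dy":-0.033},{"dx":-0.029,"dy":-0.033},{"dx":-0.03,"dy":-0.033}]'

```text
invalid input
```

>>> servo_tool --steps '[{"az":10},{"az":10},{"az":10},{"az":10},{"az":10}]'

```text
invalid input
```

>>> servo_tool --steps '[{"az":10},{"az":10},{"az":10},{"az":6},{"dz":0}]'

```text
invalid input
```

```bash
cat > t.py <<'E'
from h import *
from scipy.spatial.transform import Rotation as Ro
def tool(target=None,yaw=None):
    s=telemetry.observe(); R=Ro.from_quat(s["tcp_rot"]); M=R.as_matrix(); p=s["position"]
    y=np.degrees(np.arctan2(M[1,1],M[0,1]))
    print("t",round(s["time_s"],2),"pos",p.round(4),"yaw(tool y)",y.round(2),"tilt",np.degrees(M[:2,2]).round(2),"F",s["force"].round(1),"T",s["wrist_torque"].round(2),"open",round(s["opening"],3),"grip",s["grip_force"])
    if target is not None: print("  tool delta mm",(M.T@(np.array(target)-p)*1000).round(1))
    if yaw is not None: print("  az",((y-yaw+90)%180-90).round(2))
    return s
E
python3 - <<'E'
from t import *
tool([.4845,-.146,.29],-86.15)
im,W,f=grab("wrist"); cv2.imwrite("pics/w1.png",im); np.save("w1.npy",W)
x,y,z=W[...,0],W[...,1],W[...,2]
hd=W[(z>.128)&(z<.15)&(abs(x-.4845)<.05)&(abs(y+.146)<.05)]
if len(hd): print("handle",len(hd),np.median(hd,0),cv2.minAreaRect(hd[:,:2].astype(np.float32)))
E
```

```text
t 0.1 pos [0.6498 0.     0.4042] yaw(tool y) -0.0 tilt [-0.06  0.  ] F [-0.4 -0.5 -0.3] T [0.02 0.02 0.  ] open 1.003 grip 0.0
  tool delta mm [-146.  -165.2  114.3]
  az 86.15
```

View pics/w1.png

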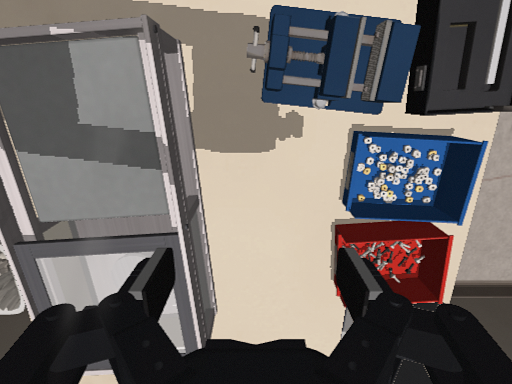

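The moves were refused. In the wrist view the stand is at the left (cols 0–215) and the arm hasn't moved. I'll retry with every field given.

>>> servo_tool --steps '[{"dx":-0.029,"dy":-0.033,"dz":0,"ax":0,"ay":0,"az":0,"gripper":0.085},{"dx":-0.029,"dy":-0.033,"dz":0,"ax":0,"ay":0,"az":0,"gripper":0.085},{"dx":-0.029,"dy":-0.033,"dz":0,"ax":0,"ay":0,"az":0,"gripper":0.085},{"dx":-0.029,"dy":-0.033,"dz":0,"ax":0,"ay":0,"az":0,"gripper":0.085},{"dx":-0.03,"dy":-0.033,"dz":0,"ax":0,"ay":0,"az":0,"gripper":0.085}]'

```text
time_s: 0.78
position: [0.4838, -0.1467, 0.4046]
tcp_rot: [0.707, 0.707, -0.0, -0.0]
force: [0.5, 0.1, 0.9]
opening: 0.998
grip_force: 0.0
```

>>> servo_tool --steps '[{"dx":0,"dy":0,"dz":0,"ax":0,"ay":0,"az":10,"gripper":0.085},{"dx":0,"dy":0,"dz":0,"ax":0,"ay":0,"az":10,"gripper":0.085},{"dx":0,"dy":0,"dz":0,"ax":0,"ay":0,"az":10,"gripper":0.085},{"dx":0,"dy":0,"dz":0,"ax":0,"ay":0,"az":10,"gripper":0.085},{"dx":0,"dy":0,"dz":0,"ax":0,"ay":0,"az":10,"gripper":0.085}]'

```text
time_s: 1.4
position: [0.4849, -0.146, 0.4046]
tcp_rot: [0.941, 0.339, -0.0, -0.0]
force: [-0.0, -0.0, -0.5]
opening: 0.995
grip_force: 0.0
```

>>> servo_tool --steps '[{"dx":0,"dy":0,"dz":0,"ax":0,"ay":0,"az":10,"gripper":0.085},{"dx":0,"dy":0,"dz":0,"ax":0,"ay":0,"az":10,"gripper":0.085},{"dx":0,"dy":0,"dz":0,"ax":0,"ay":0,"az":10,"gripper":0.085},{"dx":0,"dy":0,"dz":0,"ax":0,"ay":0,"az":6,"gripper":0.085},{"dx":0,"dy":0,"dz":0,"ax":0,"ay":0,"az":0,"gripper":0.085}]'

```text
time_s: 2.02
position: [0.4849, -0.146, 0.4046]
tcp_rot: [0.999, 0.035, -0.0, -0.0]
force: [0.4, -0.3, -0.6]
opening: 0.995
grip_force: 0.0
```

```bash
python3 - <<'E'
from t import *
tool([.4845,-.146,.29],-86.15)
im,W,f=grab("wrist"); cv2.imwrite("pics/w2.png",im); np.save("w2.npy",W)
x,y,z=W[...,0],W[...,1],W[...,2]
hd=W[(z>.128)&(z<.15)&(abs(x-.4845)<.05)&(abs(y+.146)<.05)]
if len(hd): print("handle",len(hd),np.median(hd,0),cv2.minAreaRect(hd[:,:2].astype(np.float32)))
E
```

```text
t 2.02 pos [ 0.4849 -0.146   0.4046] yaw(tool y) -85.97 tilt [-0.02  0.01] F [ 0.4 -0.3 -0.6] T [0.01 0.03 0.01] open 0.995 grip 0.0
  tool delta mm [ -0.4   0.  114.6]
  az 0.18
handle 1137 [ 0.48989808 -0.15073498  0.14014581] ((0.4871724545955658, -0.15123207867145538), (0.06545386463403702, 0.013586556538939476), 3.9238483905792236)
```

View pics/w2.png

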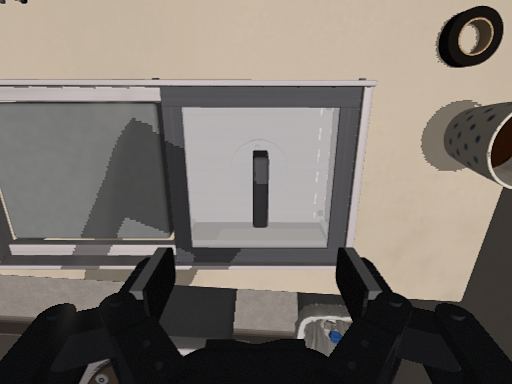

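The wrist view shows the guard with its handle at (260,188), square to the fingers. Going down and gripping it.

>>> servo_tool --steps '[{"dx":0.001,"dy":0.003,"dz":0.03,"ax":0,"ay":0,"az":0.2,"gripper":0.085},{"dx":0,"dy":0,"dz":0.03,"ax":0,"ay":0,"az":0,"gripper":0.085},{"dx":0,"dy":0,"dz":0.03,"ax":0,"ay":0,"az":0,"gripper":0.085},{"dx":0,"dy":0,"dz":0.024,"ax":0,"ay":0,"az":0,"gripper":0.06},{"dx":0,"dy":0,"dz":0,"ax":0,"ay":0,"az":0,"gripper":0.03}]'

```text
time_s: 2.7
position: [0.4856, -0.1487, 0.2894]
tcp_rot: [0.999, 0.034, -0.001, -0.001]
force: [0.2, -0.0, 0.3]
opening: 0.6
grip_force: 0.0
```

>>> servo_tool --steps '[{"dx":0,"dy":0,"dz":0,"ax":0,"ay":0,"az":0,"gripper":0.02},{"dx":0,"dy":0,"dz":0,"ax":0,"ay":0,"az":0,"gripper":0.0},{"dx":0,"dy":0,"dz":0,"ax":0,"ay":0,"az":0,"gripper":0.0},{"dx":0,"dy":0,"dz":0,"ax":0,"ay":0,"az":0,"gripper":0.0},{"dx":0,"dy":0,"dz":0,"ax":0,"ay":0,"az":0,"gripper":0.0}]'

```text
time_s: 3.32
position: [0.4866, -0.1492, 0.292]
tcp_rot: [0.999, 0.033, 0.001, 0.001]
force: [-1.8, -2.5, 5.8]
opening: 0.151
grip_force: 58.5
```

Gripped. Pulling the guard open along tool −y.

>>> servo_tool --steps '[{"dx":0,"dy":-0.01,"dz":0,"ax":0,"ay":0,"az":0,"gripper":0.0},{"dx":0,"dy":-0.015,"dz":0,"ax":0,"ay":0,"az":0,"gripper":0.0},{"dx":0,"dy":-0.02,"dz":0,"ax":0,"ay":0,"az":0,"gripper":0.0},{"dx":0,"dy":-0.02,"dz":0,"ax":0,"ay":0,"az":0,"gripper":0.0},{"dx":0,"dy":-0.02,"dz":0,"ax":0,"ay":0,"az":0,"gripper":0.0}]'

```text
time_s: 3.95
position: [0.4808, -0.0638, 0.292]
tcp_rot: [0.999, 0.033, 0.001, 0.0]
force: [-1.7, -3.6, 7.3]
opening: 0.152
grip_force: 59.7
```

>>> servo_tool --steps '[{"dx":0,"dy":-0.02,"dz":0,"ax":0,"ay":0,"az":0,"gripper":0.0},{"dx":0,"dy":-0.02,"dz":0,"ax":0,"ay":0,"az":0,"gripper":0.0},{"dx":0,"dy":-0.02,"dz":0,"ax":0,"ay":0,"az":0,"gripper":0.0},{"dx":0,"dy":-0.018,"dz":0,"ax":0,"ay":0,"az":0,"gripper":0.0},{"dx":0,"dy":-0.01,"dz":0,"ax":0,"ay":0,"az":0,"gripper":0.0}]'

```text
time_s: 4.58
position: [0.4748, 0.0244, 0.2919]
tcp_rot: [0.999, 0.034, 0.001, 0.0]
force: [-4.6, -2.4, 9.7]
opening: 0.147
grip_force: 60.1
```

>>> servo_tool --steps '[{"dx":0,"dy":-0.003,"dz":0,"ax":0,"ay":0,"az":0,"gripper":0.0},{"dx":0,"dy":-0.003,"dz":0,"ax":0,"ay":0,"az":0,"gripper":0.0},{"dx":0,"dy":-0.002,"dz":0,"ax":0,"ay":0,"az":0,"gripper":0.0}]'

```text
time_s: 4.95
position: [0.4744, 0.0304, 0.2919]
tcp_rot: [0.999, 0.034, 0.001, 0.001]
force: [-2.4, -45.9, 11.2]
opening: 0.148
grip_force: 60.5
```

Fully open, against the stop. Easing off, releasing and rising.

>>> servo_tool --steps '[{"dx":0,"dy":0.003,"dz":0,"ax":0,"ay":0,"az":0,"gripper":0.0},{"dx":0,"dy":0.001,"dz":0,"ax":0,"ay":0,"az":0,"gripper":0.085},{"dx":0,"dy":0,"dz":0,"ax":0,"ay":0,"az":0,"gripper":0.085},{"dx":0,"dy":0,"dz":0,"ax":0,"ay":0,"az":0,"gripper":0.085},{"dx":0,"dy":0,"dz":-0.04,"ax":0,"ay":0,"az":0,"gripper":0.085}]'

```text
time_s: 5.58
position: [0.4736, 0.0278, 0.3293]
tcp_rot: [0.999, 0.033, -0.002, -0.0]
force: [-0.1, 0.6, -0.0]
opening: 0.982
grip_force: 0.0
```

>>> servo_tool --steps '[{"dx":0.003,"dy":0.045,"dz":-0.04,"ax":0,"ay":0,"az":0,"gripper":0.085},{"dx":0,"dy":0.045,"dz":-0.03,"ax":0,"ay":0,"az":0,"gripper":0.085},{"dx":0,"dy":0.045,"dz":0,"ax":0,"ay":0,"az":0,"gripper":0.085},{"dx":-0.03,"dy":0.04,"dz":0,"ax":0,"ay":0,"az":0,"gripper":0.085},{"dx":-0.02,"dy":0,"dz":0,"ax":0,"ay":0,"az":0,"gripper":0.085}]'

```text
time_s: 6.2
position: [0.4383, -0.1519, 0.4006]
tcp_rot: [0.999, 0.032, -0.0, 0.0]
force: [0.2, 0.9, 0.5]
opening: 0.995
grip_force: 0.0
```

```bash
python3 - <<'E'
from t import *
tool([.4858,-.1495,.29],-86.15)
im,W,f=grab("wrist"); cv2.imwrite("pics/w3.png",cv2.resize(im,(800,600),interpolation=3)); np.save("w3.npy",W)
x,y,z=W[...,0],W[...,1],W[...,2]
r=np.hypot(x-.4858,y+.1495)
for lo,hi,rr in((.066,.082,.03),(.048,.062,.045),(.040,.049,.05)):
    m=(z>lo)&(z<hi)&(r<rr); h=W[m]; v,u=np.nonzero(m)
    if len(h): print(lo,len(h),h.mean(0).round(4),((h.min(0)+h.max(0))/2).round(4),"px",u.mean().round(),v.mean().round(),np.ptp(h,0).round(3))
im2,W2,f=grab("scene")
x,y,z=W2[...,0],W2[...,1],W2[...,2]
hd=W2[(z>.128)&(z<.15)&(abs(x-.4744)<.05)&(abs(y-.03)<.05)]; print("handle now",len(hd),hd.mean(0))
E
```

```text
t 6.2 pos [ 0.4383 -0.1519  0.4006] yaw(tool y) -86.34 tilt [-0.   -0.02] F [0.2 0.9 0.5] T [ 0.03 -0.02  0.03] open 0.995 grip 0.0
  tool delta mm [ 47.6   0.6 110.6]
  az -0.19
0.066 102 [ 0.4872 -0.1511  0.0728] [ 0.487  -0.1514  0.0715] px 257.0 131.0 [0.011 0.011 0.011]
0.048 38 [ 0.5037 -0.1494  0.0543] [ 0.4965 -0.16    0.0549] px 256.0 113.0 [0.037 0.031 0.014]
0.04 2729 [ 0.4874 -0.1511  0.0454] [ 0.4864 -0.1512  0.0456] px 257.0 128.0 [0.067 0.067 0.005]
handle now 87 [0.46978699 0.03431876 0.13654375]
```

View pics/w3.png

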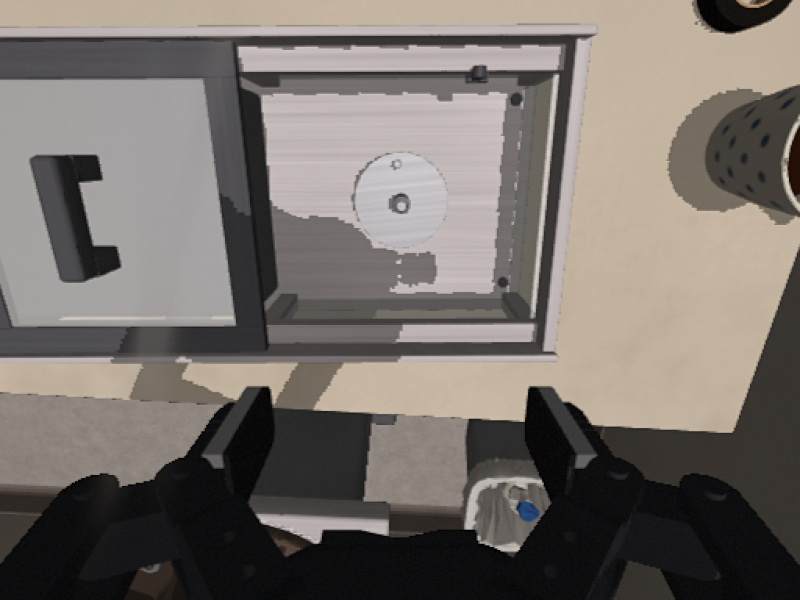

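The guard is open, with the handle at about (65,215). The spindle disc is at (400,200) with the shaft tip at its centre. The pin shows at (397,163), so it stands roughly along world +x. Moving over the wheel now.

>>> servo_tool --steps '[{"dx":0.022,"dy":-0.04,"dz":0,"ax":0,"ay":0,"az":0,"gripper":0.085},{"dx":0.003,"dy":-0.05,"dz":0,"ax":0,"ay":0,"az":0,"gripper":0.085},{"dx":0.003,"dy":-0.05,"dz":0,"ax":0,"ay":0,"az":0,"gripper":0.085},{"dx":0.003,"dy":-0.05,"dz":0,"ax":0,"ay":0,"az":0,"gripper":0.085},{"dx":0.003,"dy":-0.05,"dz":0,"ax":0,"ay":0,"az":0,"gripper":0.085}]'

```text
time_s: 6.92
position: [0.457, 0.0945, 0.4009]
tcp_rot: [0.999, 0.034, 0.0, -0.0]
force: [0.5, -0.1, 0.2]
opening: 0.991
grip_force: 0.0
```

>>> servo_tool --steps '[{"dx":0.003,"dy":-0.05,"dz":0,"ax":0,"ay":0,"az":0,"gripper":0.085},{"dx":0.003,"dy":-0.05,"dz":0,"ax":0,"ay":0,"az":0,"gripper":0.085},{"dx":0.002,"dy":-0.05,"dz":0,"ax":0,"ay":0,"az":0,"gripper":0.085},{"dx":0.002,"dy":-0.05,"dz":0,"ax":0,"ay":0,"az":0,"gripper":0.085},{"dx":-0.02,"dy":-0.052,"dz":0,"ax":0,"ay":0,"az":0,"gripper":0.085}]'

```text
time_s: 7.55
position: [0.4302, 0.3456, 0.4007]
tcp_rot: [0.999, 0.034, 0.0, -0.0]
force: [-0.2, -0.3, -0.8]
opening: 0.997
grip_force: 0.0
```

>>> servo_tool --steps '[{"dx":0,"dy":0,"dz":0.03,"ax":0,"ay":0,"az":0,"gripper":0.085},{"dx":0,"dy":0,"dz":0.03,"ax":0,"ay":0,"az":0,"gripper":0.085},{"dx":0,"dy":0,"dz":0,"ax":0,"ay":0,"az":0,"gripper":0.085}]'

```text
time_s: 7.92
position: [0.4292, 0.3432, 0.3391]
tcp_rot: [0.999, 0.034, -0.002, 0.001]
force: [0.1, 0.2, 0.5]
opening: 0.991
grip_force: 0.0
```

```bash
python3 - <<'E'
from t import *
from scipy.optimize import least_squares
W=np.load("w3.npy"); x,y,z=W[...,0],W[...,1],W[...,2]
c=np.array([.4871,-.1512])
m=(z>.050)&(z<.062)&(np.hypot(x-c[0],y-c[1])<.034)&(np.hypot(x-c[0],y-c[1])>.018); h=W[m]
print("pin pts",len(h),h.mean(0),"dir",np.degrees(np.arctan2(*(h.mean(0)[:2]-c)[::-1])),np.hypot(*(h.mean(0)[:2]-c)))
s=W[(z>.044)&(z<.047)&(np.hypot(x-c[0],y-c[1])<.045)]; print("disc",cv2.minEnclosingCircle(s[:,:2].astype(np.float32)))
tool([.4313,.341,.19])
im,W,f=grab("wrist"); cv2.imwrite("pics/w4.png",cv2.resize(im,(800,600),interpolation=3)); np.save("w4.npy",W)
x,y,z=W[...,0],W[...,1],W[...,2]
w=(np.hypot(x-.4313,y-.341)<.06)
t=W[w&(z>.044)&(z<.053)]; print("hubtop",len(t),t.mean(0),cv2.minEnclosingCircle(t[:,:2].astype(np.float32)))
C=np.array(cv2.minEnclosingCircle(t[:,:2].astype(np.float32))[0])
a=W[w&(z>.006)&(z<.014)][:,:2]; print("arms",len(a),a.mean(0),cv2.minEnclosingCircle(a.astype(np.float32)))
d=a-C; rr=np.hypot(*d.T); k=(rr>.022)&(rr<.036); an=np.arctan2(d[k,1],d[k,0]); q=np.mean(np.exp(6j*an)); print("arm yaw mod60",np.degrees(np.angle(q))/6,abs(q))
E
```

```text
pin pts 24 [ 0.51231055 -0.14676112  0.05512704] dir 9.985849722056335 0.025598353644625062
disc ((0.4866349697113037, -0.15133453905582428), 0.03397071734070778)
t 7.92 pos [0.4292 0.3432 0.3391] yaw(tool y) -86.12 tilt [-0.18 -0.11] F [0.1 0.2 0.5] T [-0.02  0.03 -0.  ] open 0.991 grip 0.0
  tool delta mm [  2.4   2.1 149.1]
hubtop 728 [0.43401588 0.33727277 0.04835675] ((0.4335310757160187, 0.3372577428817749), 0.014908522367477417)
arms 1415 [0.43877573 0.33777371] ((0.4332513213157654, 0.3372914791107178), 0.03477730602025986)
arm yaw mod60 -23.859152372510152 0.49080956274180465
```

View pics/w4.png

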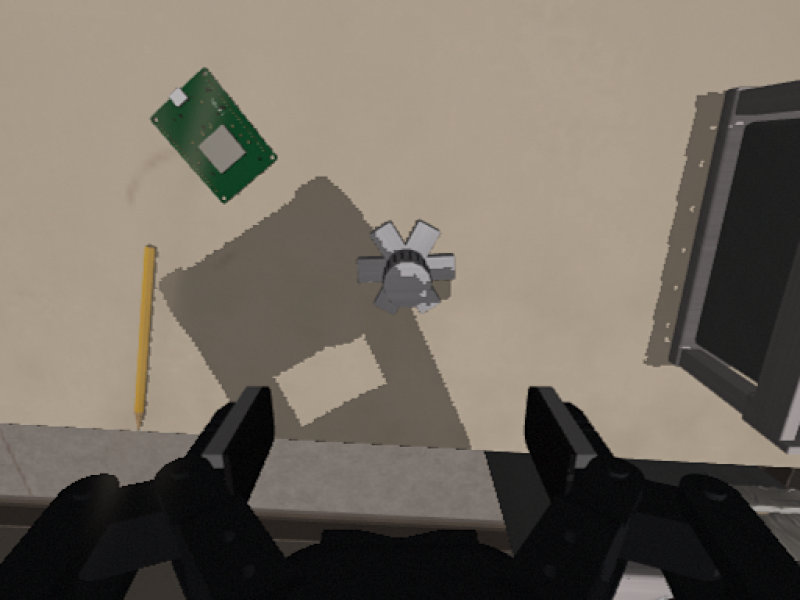

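The wheel is at (408,280) in this 800×600 view, hub up, with two arms along the finger line. The board and pencil are clear of the path. Going down on the hub.

>>> servo_tool --steps '[{"dx":0.003,"dy":0.004,"dz":0.04,"ax":0,"ay":0,"az":0,"gripper":0.085},{"dx":0,"dy":0,"dz":0.04,"ax":0,"ay":0,"az":0,"gripper":0.085},{"dx":0,"dy":0,"dz":0.035,"ax":0,"ay":0,"az":0,"gripper":0.085},{"dx":0,"dy":0,"dz":0.02,"ax":0,"ay":0,"az":0,"gripper":0.085},{"dx":0,"dy":0,"dz":0.01,"ax":0,"ay":0,"az":0,"gripper":0.085}]'

```text
time_s: 8.6
position: [0.4342, 0.3392, 0.1959]
tcp_rot: [0.999, 0.033, 0.0, -0.0]
force: [-0.3, -0.7, -0.3]
opening: 0.995
grip_force: 0.0
```

>>> servo_tool --steps '[{"dx":0,"dy":0,"dz":0,"ax":0,"ay":0,"az":0,"gripper":0.05},{"dx":0,"dy":0,"dz":0,"ax":0,"ay":0,"az":0,"gripper":0.04},{"dx":0,"dy":0,"dz":0,"ax":0,"ay":0,"az":0,"gripper":0.03},{"dx":0,"dy":0,"dz":0,"ax":0,"ay":0,"az":0,"gripper":0.0},{"dx":0,"dy":0,"dz":0,"ax":0,"ay":0,"az":0,"gripper":0.0}]'

```text
time_s: 9.22
position: [0.434, 0.3389, 0.1967]
tcp_rot: [0.999, 0.033, 0.001, -0.0]
force: [-1.2, -0.4, 9.8]
opening: 0.327
grip_force: 58.4
```

```bash
python3 - <<'E'
from t import *
tool()
E
```

```text
t 9.22 pos [0.434  0.3389 0.1967] yaw(tool y) -86.19 tilt [0.07 0.05] F [-1.2 -0.4  9.8] T [-0.05  0.35  0.08] open 0.327 grip 58.36619605310261
```

>>> servo_tool --steps '[{"dx":0,"dy":0,"dz":-0.02,"ax":0,"ay":0,"az":0,"gripper":0.0},{"dx":0,"dy":0,"dz":-0.05,"ax":0,"ay":0,"az":0,"gripper":0.0},{"dx":0,"dy":0,"dz":-0.05,"ax":0,"ay":0,"az":0,"gripper":0.0},{"dx":0,"dy":0,"dz":-0.05,"ax":0,"ay":0,"az":0,"gripper":0.0},{"dx":0,"dy":0.02,"dz":-0.02,"ax":0,"ay":0,"az":0,"gripper":0.0}]'

```text
time_s: 9.85
position: [0.4354, 0.3195, 0.3892]
tcp_rot: [0.999, 0.034, 0.002, -0.001]
force: [-0.5, -0.8, -2.0]
opening: 0.325
grip_force: 59.5
```

>>> servo_tool --steps '[{"dx":0.002,"dy":0.045,"dz":0,"ax":0,"ay":0,"az":0,"gripper":0.0},{"dx":0.002,"dy":0.045,"dz":0,"ax":0,"ay":0,"az":0,"gripper":0.0},{"dx":0.002,"dy":0.045,"dz":0,"ax":0,"ay":0,"az":0,"gripper":0.0},{"dx":0.002,"dy":0.045,"dz":0,"ax":0,"ay":0,"az":0,"gripper":0.0},{"dx":0.002,"dy":0.045,"dz":0,"ax":0,"ay":0,"az":0,"gripper":0.0}]'

```text
time_s: 10.48
position: [0.4598, 0.0935, 0.3862]
tcp_rot: [0.999, 0.033, 0.0, -0.0]
force: [0.8, 0.8, -2.3]
opening: 0.322
grip_force: 59.6
```

>>> servo_tool --steps '[{"dx":0.002,"dy":0.045,"dz":0,"ax":0,"ay":0,"az":0,"gripper":0.0},{"dx":0.002,"dy":0.045,"dz":0,"ax":0,"ay":0,"az":0,"gripper":0.0},{"dx":0.002,"dy":0.045,"dz":0,"ax":0,"ay":0,"az":0,"gripper":0.0},{"dx":0.002,"dy":0.045,"dz":0,"ax":0,"ay":0,"az":-3,"gripper":0.0},{"dx":0.002,"dy":0.04,"dz":0,"ax":0,"ay":0,"az":0,"gripper":0.0}]'

```text
time_s: 11.1
position: [0.4864, -0.1253, 0.3862]
tcp_rot: [0.998, 0.059, 0.0, 0.0]
force: [0.7, 0.6, -2.3]
opening: 0.323
grip_force: 59.5
```

```bash
python3 - <<'E'
from t import *
tool([.4874,-.1497,.28],-83.2)
im,W,f=grab("wrist"); cv2.imwrite("pics/w5.png",cv2.resize(im,(800,600),interpolation=3))
E
```

```text
t 11.1 pos [ 0.4864 -0.1253  0.3862] yaw(tool y) -83.18 tilt [ 0.03 -0.01] F [ 0.7  0.6 -2.3] T [ 0.02 -0.03 -0.03] open 0.323 grip 59.548825673370395
  tool delta mm [ -1.9  24.4 106.2]
  az 0.02
```

View pics/w5.png

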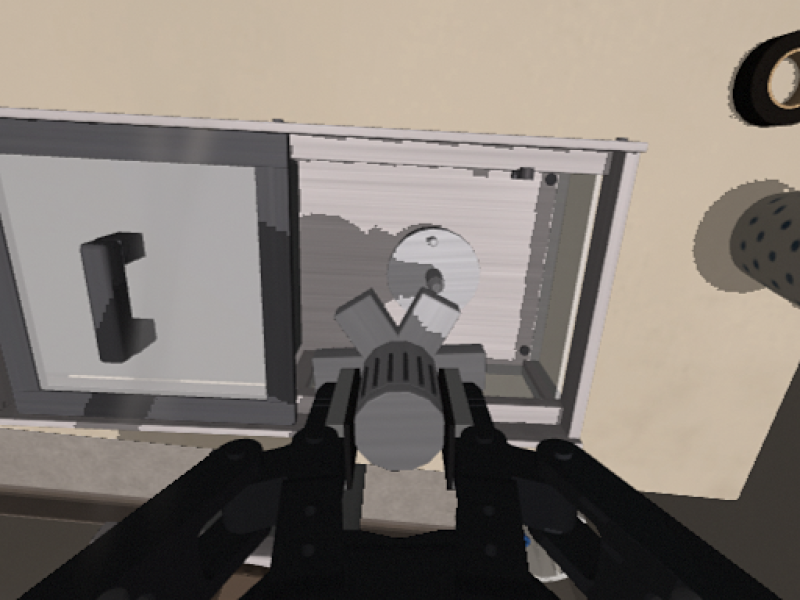

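The wheel is held with its notch facing up the image at (398,330). The pin is at (432,241), in the same direction from the shaft, so they match. Lowering to just above the tip.

>>> servo_tool --steps '[{"dx":-0.002,"dy":0.0245,"dz":0,"ax":0,"ay":0,"az":0,"gripper":0.0},{"dx":0,"dy":0,"dz":0.04,"ax":0,"ay":0,"az":0,"gripper":0.0},{"dx":0,"dy":0,"dz":0.04,"ax":0,"ay":0,"az":0,"gripper":0.0},{"dx":0,"dy":0,"dz":0.02,"ax":0,"ay":0,"az":0,"gripper":0.0},{"dx":0,"dy":0,"dz":0,"ax":0,"ay":0,"az":0,"gripper":0.0}]'

```text
time_s: 11.78
position: [0.487, -0.148, 0.2848]
tcp_rot: [0.998, 0.059, -0.001, -0.001]
force: [-0.3, -0.2, -1.3]
opening: 0.326
grip_force: 59.7
```

```bash
python3 - <<'E'
from t import *
tool([.4874,-.1497,.28],-83.2)
E
```

```text
t 11.78 pos [ 0.487  -0.148   0.2848] yaw(tool y) -83.2 tilt [-0.14  0.05] F [-0.3 -0.2 -1.3] T [ 0.02  0.02 -0.03] open 0.326 grip 59.68986648063158
  tool delta mm [0.2 1.7 4.8]
  az -0.0
```

>>> servo_tool --steps '[{"dx":0,"dy":0.0015,"dz":0.004,"ax":0,"ay":0,"az":0,"gripper":0.0},{"dx":0,"dy":0,"dz":0.004,"ax":0,"ay":0,"az":0,"gripper":0.0},{"dx":0,"dy":0,"dz":0.004,"ax":0,"ay":0,"az":0,"gripper":0.0},{"dx":0,"dy":0,"dz":0.004,"ax":0,"ay":0,"az":0,"gripper":0.0},{"dx":0,"dy":0,"dz":0.002,"ax":0,"ay":0,"az":0,"gripper":0.0}]'

```text
time_s: 12.4
position: [0.4877, -0.1497, 0.2675]
tcp_rot: [0.998, 0.059, -0.0, -0.0]
force: [-0.2, -0.0, -1.4]
opening: 0.323
grip_force: 59.7
```

>>> servo_tool --steps '[{"dx":0,"dy":0,"dz":0.003,"ax":0,"ay":0,"az":0,"gripper":0.0},{"dx":0,"dy":0,"dz":0.003,"ax":0,"ay":0,"az":0,"gripper":0.0},{"dx":0,"dy":0,"dz":0.003,"ax":0,"ay":0,"az":0,"gripper":0.0},{"dx":0,"dy":0,"dz":0.002,"ax":0,"ay":0,"az":0,"gripper":0.0}]'

```text
time_s: 12.9
position: [0.4877, -0.1497, 0.2565]
tcp_rot: [0.998, 0.059, -0.0, -0.0]
force: [-0.2, 0.4, -1.3]
opening: 0.321
grip_force: 59.7
```

On the shaft with no side load. The next 4 mm will show whether an arm meets the pin.

>>> servo_tool --steps '[{"dx":0,"dy":0,"dz":0.002,"ax":0,"ay":0,"az":0,"gripper":0.0},{"dx":0,"dy":0,"dz":0.002,"ax":0,"ay":0,"az":0,"gripper":0.0},{"dx":0,"dy":0,"dz":0.002,"ax":0,"ay":0,"az":0,"gripper":0.0},{"dx":0,"dy":0,"dz":0.001,"ax":0,"ay":0,"az":0,"gripper":0.0},{"dx":0,"dy":0,"dz":0,"ax":0,"ay":0,"az":0,"gripper":0.0}]'

```text
time_s: 13.52
position: [0.4877, -0.1497, 0.2496]
tcp_rot: [0.998, 0.059, -0.0, -0.0]
force: [0.9, 0.4, -1.9]
opening: 0.326
grip_force: 59.7
```

>>> servo_tool --steps '[{"dx":0,"dy":0,"dz":0.002,"ax":0,"ay":0,"az":0,"gripper":0.0},{"dx":0,"dy":0,"dz":0.002,"ax":0,"ay":0,"az":0,"gripper":0.0},{"dx":0,"dy":0,"dz":0.001,"ax":0,"ay":0,"az":0,"gripper":0.0},{"dx":0,"dy":0,"dz":0.001,"ax":0,"ay":0,"az":0,"gripper":0.0},{"dx":0,"dy":0,"dz":0,"ax":0,"ay":0,"az":0,"gripper":0.0}]'

```text
time_s: 14.15
position: [0.4877, -0.1497, 0.2436]
tcp_rot: [0.998, 0.059, -0.0, -0.0]
force: [-1.0, 0.3, -1.5]
opening: 0.329
grip_force: 59.7
```

```bash
python3 - <<'E'
from t import *
tool()
E
```

```text
t 14.15 pos [ 0.4877 -0.1497  0.2436] yaw(tool y) -83.2 tilt [-0.01  0.  ] F [-1.   0.3 -1.5] T [-0.06 -0.05 -0.01] open 0.329 grip 59.6887220869435
```

>>> servo_tool --steps '[{"dx":0,"dy":0,"dz":0.001,"ax":0,"ay":0,"az":0,"gripper":0.0},{"dx":0,"dy":0,"dz":0.001,"ax":0,"ay":0,"az":0,"gripper":0.0},{"dx":0,"dy":0,"dz":0,"ax":0,"ay":0,"az":0,"gripper":0.0}]'

```text
time_s: 14.52
position: [0.4877, -0.1497, 0.2418]
tcp_rot: [0.998, 0.059, 0.0, 0.0]
force: [-0.9, 0.0, 2.4]
opening: 0.326
grip_force: 60.1
```

It's seated at the height I predicted (0.2418, contact force rising). Releasing and rising.

>>> servo_tool --steps '[{"dx":0,"dy":0,"dz":0,"ax":0,"ay":0,"az":0,"gripper":0.06},{"dx":0,"dy":0,"dz":0,"ax":0,"ay":0,"az":0,"gripper":0.06},{"dx":0,"dy":0,"dz":0,"ax":0,"ay":0,"az":0,"gripper":0.06},{"dx":0,"dy":0,"dz":-0.01,"ax":0,"ay":0,"az":0,"gripper":0.06},{"dx":0,"dy":0,"dz":-0.04,"ax":0,"ay":0,"az":0,"gripper":0.06}]'

```text
time_s: 15.15
position: [0.4871, -0.1495, 0.2913]
tcp_rot: [0.998, 0.059, -0.002, -0.001]
force: [1.2, -0.3, -0.0]
opening: 0.7
grip_force: 0.0
```

>>> servo_tool --steps '[{"dx":0,"dy":0,"dz":-0.05,"ax":0,"ay":0,"az":0,"gripper":0.085},{"dx":0,"dy":0,"dz":-0.05,"ax":0,"ay":0,"az":-3,"gripper":0.085},{"dx":0,"dy":-0.04,"dz":-0.01,"ax":0,"ay":0,"az":6,"gripper":0.085},{"dx":0,"dy":-0.04,"dz":0,"ax":0,"ay":0,"az":0,"gripper":0.085},{"dx":0,"dy":0,"dz":0,"ax":0,"ay":0,"az":0,"gripper":0.085}]'

```text
time_s: 15.78
position: [0.4777, -0.0685, 0.4026]
tcp_rot: [0.999, 0.034, 0.0, -0.0]
force: [-0.0, -0.5, -0.9]
opening: 0.997
grip_force: 0.0
```

```bash
python3 - <<'E'
from t import *
tool([.474,.0285,.290],-86.15)
im,W,f=grab("wrist"); cv2.imwrite("pics/w6.png",cv2.resize(im,(800,600),interpolation=3))
x,y,z=W[...,0],W[...,1],W[...,2]; r=np.hypot(x-.487,y+.151)
t=W[(r<.012)&(z>.07)]; print("hub top",len(t),np.median(t,0), "table ref")
a=W[(r>.018)&(r<.033)&(z>.05)&(z<.075)]; print("arm tops",len(a),np.median(a,0))
hd=W[(z>.128)&(z<.15)&(abs(x-.474)<.06)&(abs(y-.03)<.06)]
if len(hd): print("handle",len(hd),cv2.minAreaRect(hd[:,:2].astype(np.float32)))
E
```

```text
t 15.78 pos [ 0.4777 -0.0685  0.4026] yaw(tool y) -86.07 tilt [0.04 0.01] F [-0.  -0.5 -0.9] T [ 0.02 -0.02 -0.02] open 0.997 grip 0.0
  tool delta mm [  2.9 -97.  112.7]
  az 0.08
hub top 440 [ 0.48784768 -0.15051901  0.09353514] table ref
arm tops 1012 [ 0.49559273 -0.14232232  0.05544021]
handle 1430 ((0.4751865565776825, 0.02663370780646801), (0.06520479917526245, 0.013963775709271431), 3.924187660217285)
```

View pics/w6.png

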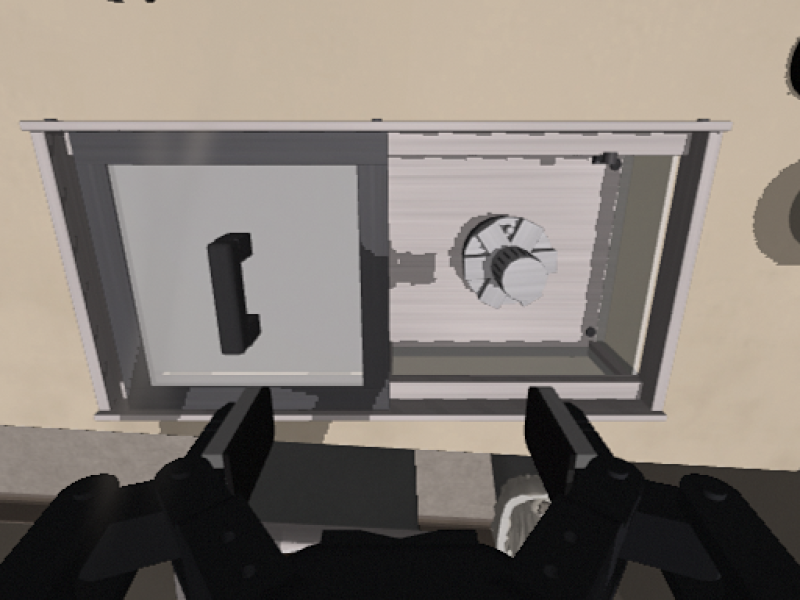

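The wheel is right down: hub top at 93 mm and arm tops at 55 mm, with the pin visible between two arms at (507,230). Going to the handle.

>>> servo_tool --steps '[{"dx":0.003,"dy":-0.05,"dz":0,"ax":0,"ay":0,"az":0,"gripper":0.085},{"dx":0,"dy":-0.047,"dz":0,"ax":0,"ay":0,"az":0,"gripper":0.085},{"dx":0,"dy":0,"dz":0.03,"ax":0,"ay":0,"az":0,"gripper":0.085},{"dx":0,"dy":0,"dz":0.04,"ax":0,"ay":0,"az":0,"gripper":0.085},{"dx":0,"dy":0,"dz":0.03,"ax":0,"ay":0,"az":0,"gripper":0.085}]'

```text
time_s: 16.45
position: [0.4749, 0.026, 0.3006]
tcp_rot: [0.999, 0.033, -0.0, 0.0]
force: [-0.1, -0.2, -0.3]
opening: 0.995
grip_force: 0.0
```

>>> servo_tool --steps '[{"dx":0,"dy":0,"dz":0.012,"ax":0,"ay":0,"az":0,"gripper":0.06},{"dx":0,"dy":0,"dz":0,"ax":0,"ay":0,"az":0,"gripper":0.03},{"dx":0,"dy":0,"dz":0,"ax":0,"ay":0,"az":0,"gripper":0.0},{"dx":0,"dy":0,"dz":0,"ax":0,"ay":0,"az":0,"gripper":0.0},{"dx":0,"dy":0,"dz":0,"ax":0,"ay":0,"az":0,"gripper":0.0}]'

```text
time_s: 17.08
position: [0.4752, 0.0266, 0.2908]
tcp_rot: [0.999, 0.033, 0.001, 0.0]
force: [-1.0, -1.4, 10.2]
opening: 0.146
grip_force: 58.5
```

>>> servo_tool --steps '[{"dx":0,"dy":0.01,"dz":0,"ax":0,"ay":0,"az":0,"gripper":0.0},{"dx":0,"dy":0.02,"dz":0,"ax":0,"ay":0,"az":0,"gripper":0.0},{"dx":0,"dy":0.02,"dz":0,"ax":0,"ay":0,"az":0,"gripper":0.0},{"dx":0,"dy":0.02,"dz":0,"ax":0,"ay":0,"az":0,"gripper":0.0},{"dx":0,"dy":0.02,"dz":0,"ax":0,"ay":0,"az":0,"gripper":0.0}]'

```text
time_s: 17.7
position: [0.4813, -0.0637, 0.2909]
tcp_rot: [0.999, 0.033, 0.001, 0.0]
force: [1.9, 3.9, 7.0]
opening: 0.147
grip_force: 58.4
```

>>> servo_tool --steps '[{"dx":0,"dy":0.02,"dz":0,"ax":0,"ay":0,"az":0,"gripper":0.0},{"dx":0,"dy":0.02,"dz":0,"ax":0,"ay":0,"az":0,"gripper":0.0},{"dx":0,"dy":0.015,"dz":0,"ax":0,"ay":0,"az":0,"gripper":0.0},{"dx":0,"dy":0.01,"dz":0,"ax":0,"ay":0,"az":0,"gripper":0.0},{"dx":0,"dy":0.005,"dz":0,"ax":0,"ay":0,"az":0,"gripper":0.0}]'

```text
time_s: 18.32
position: [0.4861, -0.1336, 0.2909]
tcp_rot: [0.999, 0.033, 0.001, 0.0]
force: [1.2, 2.8, 5.6]
opening: 0.149
grip_force: 58.7
```

>>> servo_tool --steps '[{"dx":0,"dy":0.005,"dz":0,"ax":0,"ay":0,"az":0,"gripper":0.0},{"dx":0,"dy":0.005,"dz":0,"ax":0,"ay":0,"az":0,"gripper":0.0},{"dx":0,"dy":0.004,"dz":0,"ax":0,"ay":0,"az":0,"gripper":0.0},{"dx":0,"dy":0.002,"dz":0,"ax":0,"ay":0,"az":0,"gripper":0.0},{"dx":0,"dy":0.001,"dz":0,"ax":0,"ay":0,"az":0,"gripper":0.0}]'

```text
time_s: 18.95
position: [0.4872, -0.1501, 0.2909]
tcp_rot: [0.999, 0.033, 0.001, 0.0]
force: [3.0, 10.1, 7.7]
opening: 0.151
grip_force: 59.4
```

>>> servo_tool --steps '[{"dx":0,"dy":0.001,"dz":0,"ax":0,"ay":0,"az":0,"gripper":0.0},{"dx":0,"dy":0.001,"dz":0,"ax":0,"ay":0,"az":0,"gripper":0.0}]'

```text
time_s: 19.2
position: [0.4872, -0.1508, 0.2908]
tcp_rot: [0.999, 0.033, 0.001, -0.001]
force: [5.4, 30.9, 12.0]
opening: 0.15
grip_force: 60.3
```

Hard against the shut stop, past the catch. Easing off, releasing and lifting clear.

>>> servo_tool --steps '[{"dx":0,"dy":-0.0015,"dz":0,"ax":0,"ay":0,"az":0,"gripper":0.0},{"dx":0,"dy":0,"dz":0,"ax":0,"ay":0,"az":0,"gripper":0.085},{"dx":0,"dy":0,"dz":0,"ax":0,"ay":0,"az":0,"gripper":0.085},{"dx":0,"dy":0,"dz":0,"ax":0,"ay":0,"az":0,"gripper":0.085},{"dx":0,"dy":0,"dz":-0.04,"ax":0,"ay":0,"az":0,"gripper":0.085}]'

```text
time_s: 19.82
position: [0.4857, -0.1503, 0.3281]
tcp_rot: [0.999, 0.033, -0.002, -0.001]
force: [1.0, -0.6, -0.1]
opening: 0.976
grip_force: 0.0
```

>>> servo_tool --steps '[{"dx":0,"dy":0,"dz":-0.04,"ax":0,"ay":0,"az":0,"gripper":0.085},{"dx":0,"dy":0,"dz":-0.034,"ax":0,"ay":0,"az":0,"gripper":0.085},{"dx":0,"dy":0,"dz":0,"ax":0,"ay":0,"az":0,"gripper":0.085},{"dx":0,"dy":0,"dz":0,"ax":0,"ay":0,"az":0,"gripper":0.085}]'

```text
time_s: 20.32
position: [0.4863, -0.1505, 0.4032]
tcp_rot: [0.999, 0.033, -0.0, -0.0]
force: [0.7, 0.5, 0.1]
opening: 0.995
grip_force: 0.0
```

```bash
python3 - <<'E'
from t import *
tool()
im,W,f=grab("wrist"); x,y,z=W[...,0],W[...,1],W[...,2]
hd=W[(z>.128)&(z<.15)&(abs(x-.4845)<.05)&(abs(y+.146)<.05)]
print("handle",len(hd),np.median(hd,0),cv2.minAreaRect(hd[:,:2].astype(np.float32)), "before: (.4872,-.1512)")
cv2.imwrite("pics/w7.png",im)
E
```

```text
t 20.32 pos [ 0.4863 -0.1505  0.4032] yaw(tool y) -86.2 tilt [-0.03  0.01] F [0.7 0.5 0.1] T [-0.07 -0.01  0.01] open 0.995 grip 0.0
handle 1169 [ 0.49037647 -0.1509251   0.14008478] ((0.4872564375400543, -0.1509820520877838), (0.06526007503271103, 0.013903667218983173), 4.115025043487549) before: (.4872,-.1512)
```

View pics/w7.png

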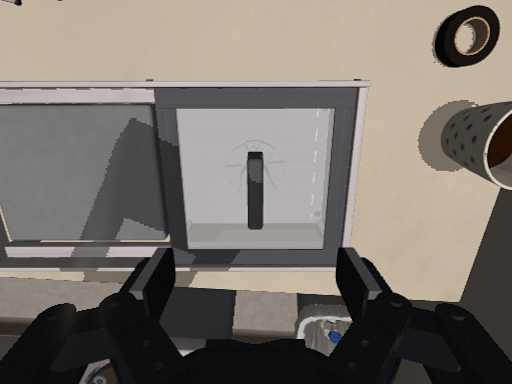

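The guard is shut: its handle at (255,190) measures the same as at the start. The robot is touching nothing.

```bash
python3 -c "
from h import *
print(ticket.hand_in())"
```

```text
the job is handed in; nothing more can be done
None
```

The job is handed in at about 20 s: the index wheel sits right down on the shaft with the pin between two arms, and the guard is fully shut past its catch. I found the pin in the wrist camera, so the wheel went straight down without any feeling round for it, and nothing lying about was touched.

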